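# Clear the insert and swing the rotary stage to its index pointer

### The job

First pick up the steel mould insert that stands in the way on the microscope's rotary stage and stand it upright in the grey parts tray, without moving the stage's lever meanwhile. Then swing the lever round until it points squarely at the small index pointer on the rim of the base, and leave it there. Do not knock the microscope or the pointer, and leave everything else on the bench where it is.

Things in the scene. Friction and masses are not known exactly. Their poses are not given: they have to be found in the camera images.
- stage: Fixed white stand: round base, radius 125 mm, 20 mm thick, with a tongue to its own +x that carries a column. Origin: on the bench surface, on the vertical axis of the rotary stage. Its -x points roughly to the robot; it stands at varying places and yaws.
- scope: Stereo microscope fixed on the stand, same origin and axes. Its round white dome light, radius 78 mm, is centred over the rotary axis, flat underside 128 mm above the bench; above it the microscope rises to 410 mm. Lever knob and insert stand just below the dome's edge, where a vertical gripper's body would hit it: tilt the tool, its body leaning outward from the axis.
- lever (a joint): Angle (rad) of the hand lever of the rotary stage, a hinge about the stand's vertical axis, range -1.25 to 1.25. 0: lever points along the stand's -x; grows counter-clockwise seen from above (towards the stand's -y). Stiff: stays where left; needs about 2 N at the knob.
- lever_knob (a point): Point on the black lever knob's axis, 70 mm above the bench, 92 mm from the rotary axis. The knob is an upright black round post, diameter 20 mm, from 46 to 86 mm above the bench. It ends the flat steel lever arm (12 mm wide, 38 to 48 mm above the bench) of an aluminium turntable (radius 57 mm). The point's x axis lies along the lever, -x outward.
- pointer (a joint): Angle (rad) of the index pointer, same zero and sense as lever. It differs from start to start; the lever is right when the two angles are equal.
- pointer_tip (a point): Top of the index pointer's inward point, 101 mm from the rotary axis, 28 mm above the bench. The pointer is a small steel tab, 14 mm wide, pointed inward, with a dark thumbscrew (12 mm across, top 36 mm above the bench), from 101 to 128 mm from the axis. The point's x axis lies along the pointer, -x outward.
- insert: Loose plain steel mould insert, about 0.4 kg, standing on the base (bench +20 mm) between the lever and the pointer, about 86 mm from the rotary axis. 36 mm (x) by 30 mm (y), 36 mm high, with a step 22 mm (x, centred at x = +4 mm) by 30 mm (y) on top, 50 mm high in all. Origin: centre of its underside, z up. Grip across its 30 mm (y).
- tray: Fixed open grey plastic parts tray, 150 mm (x) by 130 mm (y) outside, 18 mm high, 4 mm walls, floor about 4 mm above the bench. Origin: centre of its underside. It stands to the left or the right of the stand. A brass bush stands in it near x = +50 mm.
- bush: Bystander: loose brass bush, 24 mm across, 22 mm high, standing in the tray. Origin: centre of its underside.
- plate: Bystander: fixed steel mould plate 150 x 110 x 24 mm lying on the bench on the side where the tray is not. Origin: centre of its underside.
- loupe: Bystander: loose black loupe, 36 mm across, 32 mm high. Origin: centre of its underside.
- driver: Bystander: loose screwdriver lying on the bench near the robot.
- cleaner: Bystander: loose white bottle, 54 mm across, 130 mm high. Origin: centre of its underside.
- gauge: Bystander: loose dark steel block 60 x 35 x 35 mm with a 10 mm stub on top. Origin: centre of its underside.
- pot: Bystander: loose aluminium cup, 70 mm across, 85 mm high. Origin: centre of its underside.

How it is judged:
By the outcome, as a careful person would: the job done as asked, in the order asked, and still so for the second after the job is handed in, with the robot touching nothing.
It also fails if it takes over 59 s, if anything falls off the work surface, if the arm or the gripper's body presses on something with over 40 N, if the wrist force passes 120 N, or if a joint passes its speed limit or range.

### The arm

A 6-joint arm with a two-finger parallel gripper is mounted at the origin on the work surface. World frame = base frame: x ahead of the robot, y to its left, z up, the work surface at z = 0. Lengths are in mm, angles in degrees, forces in N, time in s.
With the tool pointing down it reaches from about 300 to 850 mm from the base axis. Payload 4.2 kg.
Tool frame: the origin (TCP) lies at the very end of the fingers, on their centre line; the grasp point (between the pads) lies 19 mm behind it; z points along the fingers, y is the line along which they close (so a half turn about z gives the same grasp; the last joint's range is limited). The gripper opens to 91 mm and grips with 3 to 60 N. Pads are 32 mm wide; open, the fingers measure 118 mm over their backs; the gripper's body (76 mm by 178 mm) begins 60 mm behind the grasp point.
Start: joints at [62.223, 18.312, 89.639, -0, 72.044, -1.146], TCP at [257.745, 514.014, 213.976] pointing down, gripper open.
Joint ranges: [-177.97, 177.97], [-48.28, 115.42], [12.27, 149.76], [-77.06, 257.06], [2.81, 150.46], [-146.56, 146.56]. Speed limits (degrees/s): [147.25, 147.25, 180, 180, 180, 180].

### API

Orientations are given as [roll, pitch, yaw] about the fixed x, y, z axes, in that order (R = Rz(yaw) Ry(pitch) Rx(roll)).
In Python, from workcell import env, grab_frame gives the robot as it stands. The module is installed in compiled form; this text tells all that it offers.
- The arm moves only by the tool move_arm, never from a script. Its argument "plan" is a list of rows, each an object of numbers: "tx", "ty", "tz": the shift along the tool's x, y, z in cm; "wx", "wy", "wz": the turn, a rotation vector about the tool's x, y, z in rad. In form: [{"tx": .., "ty": .., "tz": .., "wx": .., "wy": .., "wz": ..}, ...]. A call has 1 to 12 rows; each row shifts and turns the commanded pose from where the row before left it, along the tool's axes as they then stand; what a row does not reach is not made up. A row lasts 1/12 s, in which the tool goes at most 41.7 mm and 7.16 degrees, less where a joint would pass 70% of its speed; a pose out of reach is approached as far as the arm can. A call is refused whole if a number of a shift passes 4.17 or a number of a turn 0.125, either way. A call with a gripper value outside its range is refused whole. "gripper" is the finger opening in cm, from 0 to 9.12, set as the call begins (left out, the last holds). The fingers move at their own pace and stop on an object; "force" is the grip in N (left out, the last holds). Time passes only in rows, so rows that do not move let the fingers close. It gives the time, the measured TCP pose, the force, the opening and the grip force at its end, in the units of the state.
- env.state(): the state, without advancing time (a new reading comes with each control period).
- grab_frame(name): name is "scene" or "top" or "wrist"; returns a dict with "color" (420x560x3 uint8, red, green, blue), "vfov" (degrees; the focal length in pixels is half the picture's height over the tangent of half this angle, whatever the lens; pixels are square), "cx", "cy" (the principal point, pixels), "view" (4x4, takes a point from world to camera coordinates). Camera axes: x right, y up, looking along -z (the intrinsics and any distortion apply to the point x, -y, -z); pixel columns grow to the right and rows downward; lengths in mm; the calibration is good to about 2 mm. A picture is of the moment at which its call begins. There is no depth.
- env.job_done(): hands the job in; it is judged then, once.
The state is a dict: "time_s": time; "qpos": joint angles; "qvel": joint speeds; "effort": joint torques, N m; "ee_pos": TCP position; "ee_rot": TCP orientation; "force": force on the tool from outside, world axes, zero at the start; "torque": the same for the moment, N m; "gripper_width": finger opening in mm; "gripper_force": force on a finger pad.
Only numpy, scipy, OpenCV 4.12 (cv2) and the standard library are available. Lean on these libraries where they do the work, as an engineer would, in place of code of your own. Each camera call takes 0.05 s, during which the arm holds its last target. There are 200 camera calls.

## Working session

There is one attempt and no reset: what is moved stays moved. The work goes in short steps, Python scripts to look and compute and a tool call to move; the robot and the scene stay as the last step left them, time stands still between calls to the robot, and variables do not carry over. Pictures are saved under pics/ and viewed, at most 10 in all, crops included, and the job is handed in when it is done.

Besides the shell and the picture viewer there is one more tool, called after "Emit:" as name(argument=value, ...), one argument or row to a line, values as JSON. move_arm: Moves the arm, as the interface text tells. Its arguments: {"type":"object","properties":{"plan":{"type":"array","items":{"type":"object","properties":{"tx":{"type":"number"},"ty":{"type":"number"},"tz":{"type":"number"},"wx":{"type":"number"},"wy":{"type":"number"},"wz":{"type":"number"}}}},"gripper":{"type":"number"},"force":{"type":"number"}},"required":["plan"]}

```bash
mkdir -p pics; cat > h.py <<'E'
import numpy as np, cv2
from workcell import env, grab_frame
def grab(n):
    f=grab_frame(n); cv2.imwrite(f'pics/{n}_{int(env.state()["time_s"]*1000)}.png',f['color'][:,:,::-1]); return f
def ray(f,u,v):
    H=f['color'].shape[0]; F=H/2/np.tan(np.radians(f['vfov'])/2)
    d=np.array([(u-f['cx'])/F,-(v-f['cy'])/F,-1]); V=np.array(f['view']); R=V[:3,:3]
    return -R.T@V[:3,3], R.T@d
def onz(f,u,v,z):
    c,d=ray(f,u,v); return c+d*(z-c[2])/d[2]
def proj(f,p):
    H=f['color'].shape[0]; F=H/2/np.tan(np.radians(f['vfov'])/2)
    V=np.array(f['view']); q=V[:3,:3]@np.array(p)+V[:3,3]
    return f['cx']+F*q[0]/-q[2], f['cy']-F*q[1]/-q[2]
E
python3 - <<'E'
from h import *
import pickle
print(env.state())
fs={n:grab(n) for n in('scene','top','wrist')}
pickle.dump(fs,open('f0.pkl','wb'))
for n,f in fs.items(): print(n,{k:v for k,v in f.items() if k not in('color',)}, ray(f,280,210))
cv2.imwrite('pics/both.png',np.hstack([cv2.resize(fs[n]['color'][:,:,::-1],(400,300)) for n in('scene','wrist')]))
cv2.imwrite('pics/topbig.png',cv2.resize(fs['top']['color'][:,:,::-1],(800,600)))
E
ls pics
```

```text
{'time_s': 0.0, 'qpos': array([ 6.22223343e+01,  1.83509532e+01,  8.97067184e+01,  4.68577242e-04,
        7.20414848e+01, -1.14584559e+00]), 'qvel': array([ 0.00438182,  0.01035981, -0.06166952,  0.02662021,  0.03964989,
        0.07893849]), 'effort': array([ 1.18031210e-03, -4.12466812e+01, -2.31974423e+01,  7.28930952e-02,
        4.53496724e-02, -1.39139865e-04]), 'ee_pos': array([257.51207806, 513.55844269, 213.12504035]), 'ee_rot': array([-1.79900872e+02, -2.42828272e-03,  1.53368033e+02]), 'force': array([ 0.93026638, -0.14027027,  0.77621505]), 'torque': array([ 0.03943291, -0.01504653, -0.03880151]), 'gripper_force': 0.0, 'gripper_width': 91.18722259008979}
scene {'vfov': 43.1292144388848, 'cx': 278.82602077065246, 'cy': 193.73300112677367, 'view': array([[-8.04550603e-01,  5.93804925e-01,  9.69730105e-03,
         4.25624037e+02],
       [-4.24637754e-01, -5.86606805e-01,  6.89619631e-01,
         1.70242647e+02],
       [ 4.15188036e-01,  5.50716050e-01,  7.24106848e-01,
        -1.59144371e+03],
       [ 0.00000000e+00,  0.00000000e+00,  0.00000000e+00,
         1.000000
[... 547 characters left out ...]
 (array([3.89422337e+02, 3.41984281e-01, 1.39213113e+03]), array([ 0.12174772,  0.00631133, -0.99280632]))
wrist {'vfov': 69.74389536303335, 'cx': 284.0855016458214, 'cy': 205.65026247118283, 'view': array([[ 4.48417453e-01,  8.93822921e-01, -1.54069667e-03,
        -5.73856317e+02],
       [-8.57356905e-01,  4.29634387e-01, -2.83466809e-01,
         3.20527300e+01],
       [-2.52707195e-01,  1.28432391e-01,  9.58980810e-01,
        -3.90655326e+02],
       [ 0.00000000e+00,  0.00000000e+00,  0.00000000e+00,
         1.00000000e+00]])} (array([186.08640578, 549.32777188, 382.8327076 ]), array([ 0.25900325, -0.14675213, -0.95486821]))
both.png
scene_50.png
top_100.png
topbig.png
wrist_150.png
```

View pics/both.png

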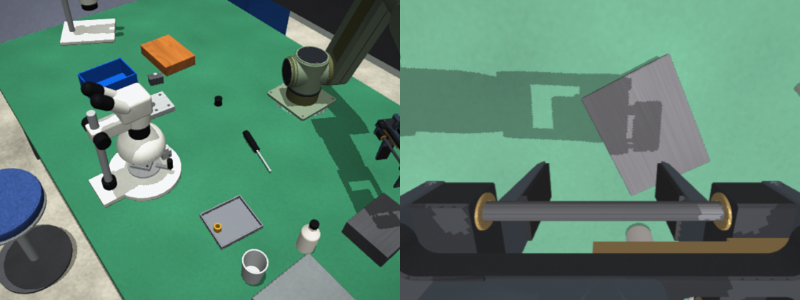

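View pics/topbig.png

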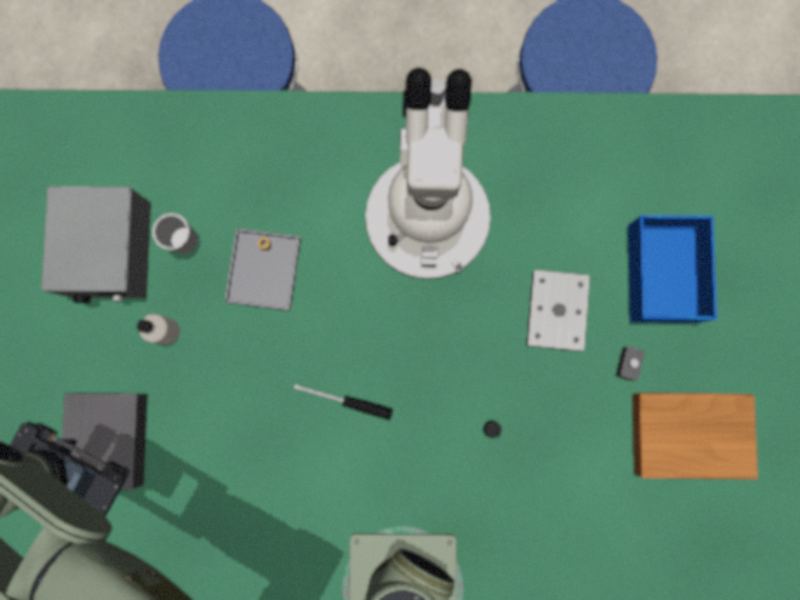

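The top view shows the stand at about (428,215), the knob at (392,240), the insert at (428,256), the pointer at (459,266), and the tray on the left at (263,270) with the bush at its upper end (all in 800 px scale). Next I'll measure these more closely.

```bash
python3 - <<'E'
from h import *
import pickle
fs=pickle.load(open('f0.pkl','rb')); t=fs['top']; s=fs['scene']
a=t['color'][105:200,250:350]; b=s['color'][170:300,110:270]
cv2.imwrite('pics/crop.png',np.hstack([cv2.resize(a[:,:,::-1],(400,380),interpolation=2)[:380],cv2.resize(b[:,:,::-1],(400,325),interpolation=2)[:325] if 0 else cv2.copyMakeBorder(cv2.resize(b[:,:,::-1],(400,325),interpolation=2),0,55,0,0,0)]))
for n,k in((428,215),(392,240),(428,256),(459,266)):
    pass
k=.7
print('base rim pts',[onz(t,u*k,v*k,20).round(0) for u,v in((366,215),(490,215),(428,277))])
print('knob',onz(t,392*k,240*k,86),'ins',onz(t,428*k,256*k,70),'ptr',onz(t,459*k,266*k,36))
print('tray',[onz(t,u*k,v*k,18).round(0) for u,v in((237,231),(300,236),(290,310),(227,303))],'bush',onz(t,264*k,243*k,26))
print('pot',onz(t,171*k,234*k,85))
E
```

```text
base rim pts [array([729.,  79.,  20.]), array([ 731., -170.,   20.]), array([604., -46.,  20.])]
knob [664.68529524  24.89961711  86.        ] ins [637.29031775 -44.40535074  70.        ] ptr [ 624.15403987 -106.73461945   36.        ]
tray [array([695., 338.,  18.]), array([686., 211.,  18.]), array([536., 228.,  18.]), array([549., 353.,  18.])] bush [669.32956486 281.40171536  26.        ]
pot [673.38200134 447.9007481   85.        ]
```

View pics/crop.png

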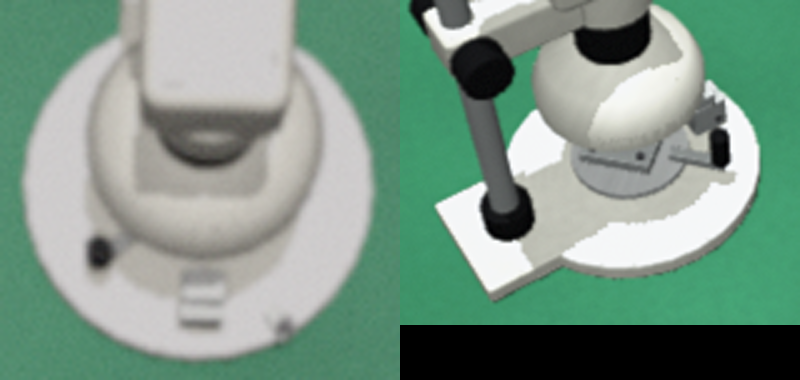

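```bash
cat >> h.py <<'E'
from scipy.spatial.transform import Rotation as Ro
def rot(phi,tilt):
    p,t=np.radians([phi,tilt]); s,c=np.sin(t),np.cos(t)
    z=np.array([s*np.cos(p),s*np.sin(p),-c]); x=np.array([c*np.cos(p),c*np.sin(p),s])
    return np.column_stack([x,np.cross(z,x),z])
def cur():
    s=env.state(); return np.array(s['ee_pos']),Ro.from_euler('xyz',s['ee_rot'],degrees=True).as_matrix()
def rows(P,R,P1,R1,n):
    "constant tool-frame row repeated n times"
    w=Ro.from_matrix(R.T@R1).as_rotvec()/n; E=Ro.from_rotvec(w).as_matrix()
    S=sum(np.linalg.matrix_power(E,k) for k in range(n))
    d=np.linalg.solve(S,R.T@(np.array(P1,float)-P))/10
    print(n,'x t(cm)',d.round(2),'w',w.round(3),'|d|mm',round(10*np.linalg.norm(d),1),'deg',round(np.degrees(np.linalg.norm(w)),2))
E
python3 - <<'E'
from h import *
P,R=cur(); W1=[480,200,220]; R1=rot(60,0); W2=[489,-45,185]; R2=rot(0,50)
rows(P,R,W1,R1,16); rows(np.array(W1),R1,W2,R2,14)
E
```

```text
16 x t(cm) [-2.59  0.73 -0.04] w [-0.     0.     0.102] |d|mm 26.9 deg 5.84
14 x t(cm) [-1.02  1.53 -0.02] w [-0.033  0.056  0.07 ] |d|mm 18.4 deg 5.47
```

Emit:
move_arm(
  plan=[
    {"tx": -2.59, "ty": 0.73, "tz": -0.04, "wz": 0.102},
    {"tx": -2.59, "ty": 0.73, "tz": -0.04, "wz": 0.102},
    {"tx": -2.59, "ty": 0.73, "tz": -0.04, "wz": 0.102},
    {"tx": -2.59, "ty": 0.73, "tz": -0.04, "wz": 0.102},
    {"tx": -2.59, "ty": 0.73, "tz": -0.04, "wz": 0.102},
    {"tx": -2.59, "ty": 0.73, "tz": -0.04, "wz": 0.102},
    {"tx": -2.59, "ty": 0.73, "tz": -0.04, "wz": 0.102},
    {"tx": -2.59, "ty": 0.73, "tz": -0.04, "wz": 0.102},
  ],
)

```text
schema error: expected keys tx, ty, tz, wx, wy, wz
```

Emit:
move_arm(
  plan=[
    {"tx": -2.59, "ty": 0.73, "tz": -0.04, "wz": 0.102},
    {"tx": -2.59, "ty": 0.73, "tz": -0.04, "wz": 0.102},
    {"tx": -2.59, "ty": 0.73, "tz": -0.04, "wz": 0.102},
    {"tx": -2.59, "ty": 0.73, "tz": -0.04, "wz": 0.102},
    {"tx": -2.59, "ty": 0.73, "tz": -0.04, "wz": 0.102},
    {"tx": -2.59, "ty": 0.73, "tz": -0.04, "wz": 0.102},
    {"tx": -2.59, "ty": 0.73, "tz": -0.04, "wz": 0.102},
    {"tx": -2.59, "ty": 0.73, "tz": -0.04, "wz": 0.102},
  ],
)

```text
schema error: expected keys tx, ty, tz, wx, wy, wz
```

Emit:
move_arm(
  plan=[
    {"tx": -1.02, "ty": 1.53, "tz": -0.02, "wx": -0.033, "wy": 0.056, "wz": 0.07},
    {"tx": -1.02, "ty": 1.53, "tz": -0.02, "wx": -0.033, "wy": 0.056, "wz": 0.07},
    {"tx": -1.02, "ty": 1.53, "tz": -0.02, "wx": -0.033, "wy": 0.056, "wz": 0.07},
    {"tx": -1.02, "ty": 1.53, "tz": -0.02, "wx": -0.033, "wy": 0.056, "wz": 0.07},
    {"tx": -1.02, "ty": 1.53, "tz": -0.02, "wx": -0.033, "wy": 0.056, "wz": 0.07},
    {"tx": -1.02, "ty": 1.53, "tz": -0.02, "wx": -0.033, "wy": 0.056, "wz": 0.07},
    {"tx": -1.02, "ty": 1.53, "tz": -0.02, "wx": -0.033, "wy": 0.056, "wz": 0.07},
  ],
)

```text
time_s: 0.73
ee_pos: [380.3, 553.1, 210.3]
ee_rot: [172.3, -24.9, 126.3]
force: [0.5, 0.5, 0.2]
gripper_width: 91.0
gripper_force: 0.0
```

Emit:
move_arm(
  plan=[
    {"tx": -1.02, "ty": 1.53, "tz": -0.02, "wx": -0.033, "wy": 0.056, "wz": 0.07},
    {"tx": -1.02, "ty": 1.53, "tz": -0.02, "wx": -0.033, "wy": 0.056, "wz": 0.07},
    {"tx": -1.02, "ty": 1.53, "tz": -0.02, "wx": -0.033, "wy": 0.056, "wz": 0.07},
    {"tx": -1.02, "ty": 1.53, "tz": -0.02, "wx": -0.033, "wy": 0.056, "wz": 0.07},
    {"tx": -1.02, "ty": 1.53, "tz": -0.02, "wx": -0.033, "wy": 0.056, "wz": 0.07},
    {"tx": -1.02, "ty": 1.53, "tz": -0.02, "wx": -0.033, "wy": 0.056, "wz": 0.07},
    {"tx": -1.02, "ty": 1.53, "tz": -0.02, "wx": -0.033, "wy": 0.056, "wz": 0.07},
    {},
  ],
)

```text
schema error: expected keys tx, ty, tz, wx, wy, wz
```

```bash
python3 - <<'E'
from h import *
import pickle
print(cur(), env.state()['qpos'])
f=grab('wrist'); pickle.dump(f,open('f1.pkl','wb'))
cv2.imwrite('pics/w1.png',cv2.resize(f['color'][:,:,::-1],(800,600),interpolation=2))
E
```

```text
(array([380.28135673, 553.13338806, 210.28076694]), array([[-0.53716004,  0.83207872, -0.13821754],
       [ 0.73110139,  0.54102119,  0.41567635],
       [ 0.42065406,  0.12223369, -0.89894888]])) [43.00005721 21.47514996 90.43608356 27.47323852 59.68927862 -3.90933652]
```

View pics/w1.png

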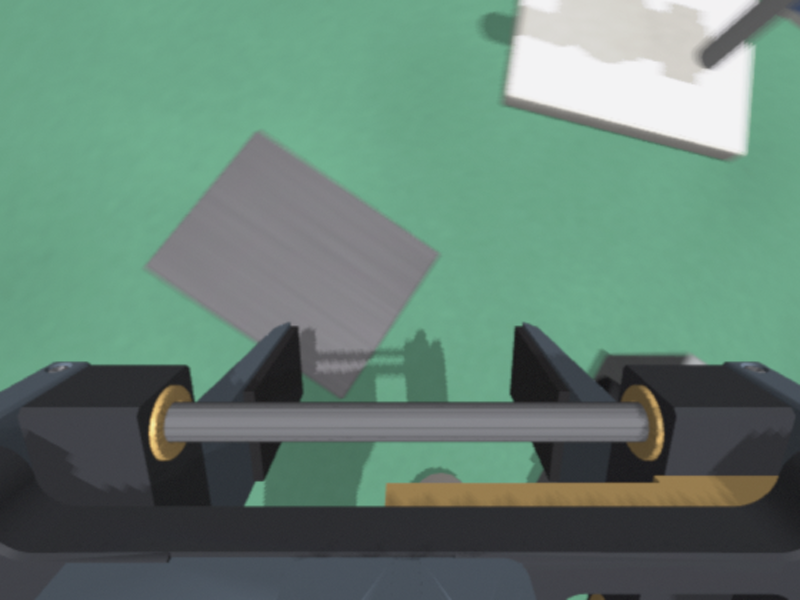

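All six keys are required, so only the third call ran, harmlessly. The picture shows only the bench plate and another stand, so I'm replanning from here and won't batch dependent moves again.

```bash
python3 - <<'E'
from h import *
P,R=cur(); W1=[480,200,220]; R1=rot(60,25); W2=[489,-45,185]; R2=rot(0,50)
rows(P,R,W1,R1,12); rows(np.array(W1),R1,W2,R2,11)
E
```

```text
12 x t(cm) [-2.79  0.64 -1.4 ] w [-0.03  -0.006  0.086] |d|mm 31.9 deg 5.25
11 x t(cm) [-1.2   1.98 -0.39] w [-0.058  0.036  0.076] |d|mm 23.5 deg 5.87
```

Emit:
move_arm(
  plan=[
    {"tx": -2.79, "ty": 0.64, "tz": -1.4, "wx": -0.03, "wy": -0.006, "wz": 0.086},
    {"tx": -2.79, "ty": 0.64, "tz": -1.4, "wx": -0.03, "wy": -0.006, "wz": 0.086},
    {"tx": -2.79, "ty": 0.64, "tz": -1.4, "wx": -0.03, "wy": -0.006, "wz": 0.086},
    {"tx": -2.79, "ty": 0.64, "tz": -1.4, "wx": -0.03, "wy": -0.006, "wz": 0.086},
    {"tx": -2.79, "ty": 0.64, "tz": -1.4, "wx": -0.03, "wy": -0.006, "wz": 0.086},
    {"tx": -2.79, "ty": 0.64, "tz": -1.4, "wx": -0.03, "wy": -0.006, "wz": 0.086},
    {"tx": -2.79, "ty": 0.64, "tz": -1.4, "wx": -0.03, "wy": -0.006, "wz": 0.086},
    {"tx": -2.79, "ty": 0.64, "tz": -1.4, "wx": -0.03, "wy": -0.006, "wz": 0.086},
    {"tx": -2.79, "ty": 0.64, "tz": -1.4, "wx": -0.03, "wy": -0.006, "wz": 0.086},
    {"tx": -2.79, "ty": 0.64, "tz": -1.4, "wx": -0.03, "wy": -0.006, "wz": 0.086},
    {"tx": -2.79, "ty": 0.64, "tz": -1.4, "wx": -0.03, "wy": -0.006, "wz": 0.086},
    {"tx": -2.79, "ty": 0.64, "tz": -1.4, "wx": -0.03, "wy": -0.006, "wz": 0.086},
  ],
)

```text
time_s: 1.78
ee_pos: [479.5, 201.8, 223.1]
ee_rot: [179.8, -24.6, 60.7]
force: [0.6, 0.3, 0.5]
gripper_width: 91.2
gripper_force: 0.0
```

Emit:
move_arm(
  plan=[
    {"tx": -1.2, "ty": 1.98, "tz": -0.39, "wx": -0.058, "wy": 0.036, "wz": 0.076},
    {"tx": -1.2, "ty": 1.98, "tz": -0.39, "wx": -0.058, "wy": 0.036, "wz": 0.076},
    {"tx": -1.2, "ty": 1.98, "tz": -0.39, "wx": -0.058, "wy": 0.036, "wz": 0.076},
    {"tx": -1.2, "ty": 1.98, "tz": -0.39, "wx": -0.058, "wy": 0.036, "wz": 0.076},
    {"tx": -1.2, "ty": 1.98, "tz": -0.39, "wx": -0.058, "wy": 0.036, "wz": 0.076},
    {"tx": -1.2, "ty": 1.98, "tz": -0.39, "wx": -0.058, "wy": 0.036, "wz": 0.076},
    {"tx": -1.2, "ty": 1.98, "tz": -0.39, "wx": -0.058, "wy": 0.036, "wz": 0.076},
    {"tx": -1.2, "ty": 1.98, "tz": -0.39, "wx": -0.058, "wy": 0.036, "wz": 0.076},
    {"tx": -1.2, "ty": 1.98, "tz": -0.39, "wx": -0.058, "wy": 0.036, "wz": 0.076},
    {"tx": -1.2, "ty": 1.98, "tz": -0.39, "wx": -0.058, "wy": 0.036, "wz": 0.076},
    {"tx": -1.2, "ty": 1.98, "tz": -0.39, "wx": -0.058, "wy": 0.036, "wz": 0.076},
    {"tx": 0, "ty": 0, "tz": 0, "wx": 0, "wy": 0, "wz": 0},
  ],
)

```text
time_s: 2.78
ee_pos: [503.9, -10.9, 197.4]
ee_rot: [178.3, -47.6, 9.5]
force: [-0.1, -0.3, 0.5]
gripper_width: 91.2
gripper_force: 0.0
```

```bash
python3 - <<'E'
from h import *
import pickle
print(cur()[0], env.state()['qpos'])
f=grab('wrist'); pickle.dump(f,open('f1.pkl','wb'))
cv2.imwrite('pics/w2.png',cv2.resize(f['color'][:,:,::-1],(800,600),interpolation=2))
E
```

```text
[503.88540603 -10.89736726 197.37879951] [-11.76913009  -2.04473684 136.08907486  90.19996852  13.89535835
 -14.81433789]
```

View pics/w2.png

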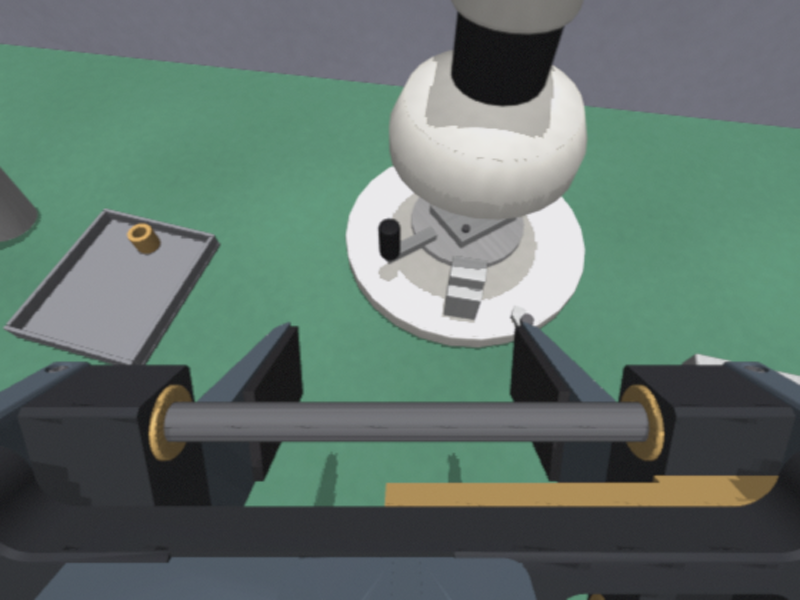

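This view is good (800 px scale): knob top (389,225), insert (465,288), pointer (520,315), tray corners (107,211), (216,237), (135,363), (8,327). Joint 5 is near its singularity at this tilt, so I'll measure from a zoomed crop and fit rough arm kinematics to pick a safer tilt.

```bash
python3 - <<'E'
from h import *
import pickle
f=pickle.load(open('f1.pkl','rb'))
# base outer rim: front arc edge between white top & darker side
k=.7
c=f['color'][140:250,235:420]
cv2.imwrite('pics/w2c.png',cv2.resize(c[:,:,::-1],(800,476),interpolation=cv2.INTER_CUBIC))
hsv=cv2.cvtColor(f['color'],cv2.COLOR_RGB2HSV)
m=((hsv[:,:,1]<25)&(hsv[:,:,2]>215)).astype(np.uint8)
m[:150]=0
cs,_=cv2.findContours(m,0,cv2.CHAIN_APPROX_NONE); cc=max(cs,key=cv2.contourArea)[:,0]
pts=np.array([onz(f,u,v,20)[:2] for u,v in cc])
# robust circle with R=125 using outermost points
from scipy.optimize import least_squares
r=least_squares(lambda q:np.hypot(*(pts-q).T)-125,[729,-45],loss='cauchy',f_scale=1.5)
d=np.hypot(*(pts-r.x).T)-125
print('axis',r.x,(abs(d)<2).sum(),len(d))
A=r.x
for n,u,v,z in(('knobtop',389,225,86),('tray',107,211,18),('tray',216,237,18),('tray',135,363,18),('tray',8,327,18),('bush',143,231,26)):
    p=onz(f,u*k,v*k,z); q=A-p[:2]; print(n,p.round(1),np.hypot(*q),np.degrees(np.arctan2(q[1],q[0])))
# kinematic fit
D=[([62.2223,18.351,89.7067,0,72.04,-1.1458],[257.51,513.56,213.1],[-179.9,0,153.37]),
([43.,21.475,90.436,27.473,59.689,-3.909],[380.28,553.13,210.28],[172.3,-24.9,126.3]),
([-11.769,-2.0447,136.089,90.2,13.895,-14.81],[503.885,-10.897,197.379],[178.3,-47.6,9.5])]
M=[];b=[]
for q,p,e in D:
    q=np.radians(q); z=Ro.from_euler('xyz',e,degrees=True).as_matrix()[:,2]; u=np.array([np.cos(q[0]),np.sin(q[0]),0]); Z=np.array([0,0,1.]);a=q[1];s=q[1]+q[2]
    M.append(np.column_stack([u,Z,u*np.sin(a)+Z*np.cos(a),u*np.sin(s)+Z*np.cos(s),z])); b.append(p)
    print('tool check', np.degrees(s))
M=np.vstack(M);b=np.concatenate(b); x,res,rk,sv=np.linalg.lstsq(M,b,rcond=None); print(x,rk,sv,(M@x-b).round(1))
E
```

```text
axis [732.3053147  -43.67263823] 182 568
knobtop [669.3  24.8  86. ] 93.00065793035945 -47.37181398671864
tray [696.9 334.1  18. ] 379.3979003080728 -84.64080914235255
tray [681.6 208.   18. ] 256.71164986519165 -78.61948047569102
tray [539.3 225.7  18. ] 331.3673722131231 -54.37678925508494
tray [554.6 352.6  18. ] 434.23859647563074 -65.84674265157739
bush [671.7 277.7  26. ] 327.02894877826833 -79.32372568597397
tool check 108.0577
tool check 111.911
tool check 134.0443
[-49.29268649  96.90549605 649.49074429 436.46060061 364.69001719] 5 [3.04751496 2.28235059 0.66269384 0.19463025 0.16274001] [ 7.9 -9.7  0.3  3.   3.1  0.3 -0.4 -4.6 -0.6]
```

View pics/w2c.png

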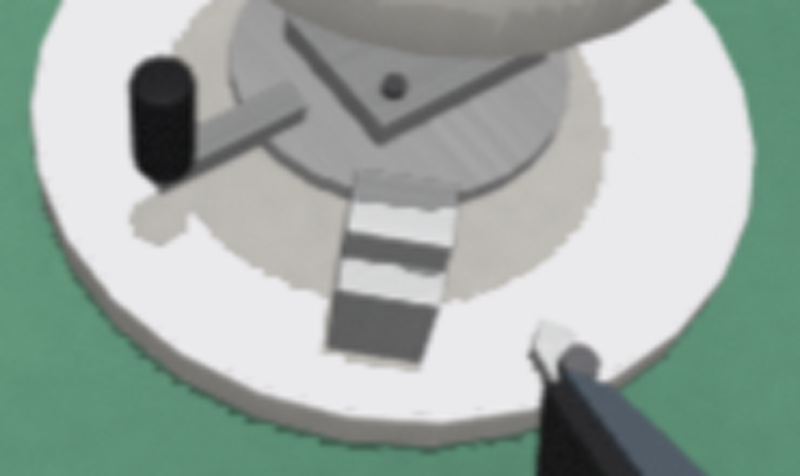

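The crop shows the knob top at (162,80), step edges at (343,235)-(455,250), the ledge front edge at (333,292)-(437,305), the insert's foot at (325,352)-(420,365), the pointer tip at about (543,322) and its thumbscrew at (580,357).

```bash
python3 - <<'E'
from h import *
import pickle
f=pickle.load(open('f1.pkl','rb')); A=np.array([731.5,-44])
g=lambda u,v,z: onz(f,235+u/4.324,140+v/4.324,z)[:2]
def edge(n,a,b,z,xo):
    L,Rr=g(*a,z),g(*b,z); d=Rr-L; y=-d/np.hypot(*d); x=np.array([y[1],-y[0]])
    c=(L+Rr)/2-x*xo; q=A-c
    print(n,'len',np.hypot(*d).round(1),'yaw',np.degrees(np.arctan2(x[1],x[0])).round(1),'ctr',c.round(1),'r',np.hypot(*q).round(1),np.degrees(np.arctan2(q[1],q[0])).round(1))
edge('steptop',(343,235),(455,250),70,-7)
edge('stepbot',(337,262),(448,272),56,-7)
edge('ledge',(333,292),(437,305),56,-18)
edge('foot',(325,352),(420,365),20,-18)
edge('stepback',(352,200),(460,207),70,15)
for n,u,v,z in(('knob',162,80,86),('tip',543,322,28),('screw',580,357,36)):
    p=g(u,v,z); q=A-p; print(n,p.round(1),np.hypot(*q).round(1),np.degrees(np.arctan2(q[1],q[0])).round(1))
# reach with fitted kinematics
a,h,L1,L2,Lt=-49.3,96.9,649.5,436.5,364.7
E
```

```text
steptop len 31.0 yaw -0.2 ctr [641.4 -47.2] r 90.1 2.0
stepbot len 31.7 yaw 2.9 ctr [642.2 -47. ] r 89.4 1.9
ledge len 29.3 yaw 0.6 ctr [642.4 -45.8] r 89.1 1.1
foot len 29.1 yaw -0.0 ctr [642.5 -47. ] r 89.0 1.9
stepback len 30.4 yaw 4.5 ctr [632.8 -49.5] r 98.8 3.2
knob [667.8  24.3] 93.4 -47.0
tip [640.7 -96.7] 105.0 30.1
screw [ 625.6 -105.7] 122.6 30.2
```

```bash
python3 - <<'E'
from h import *
P,R=cur()
rows(P,R,[560,-46.8,155],rot(1,40),8)
E
```

```text
8 x t(cm) [0.08 0.51 0.84] w [-0.009 -0.017  0.014] |d|mm 9.9 deg 1.35
```

Emit:
move_arm(
  plan=[
    {"tx": 0.08, "ty": 0.51, "tz": 0.84, "wx": -0.009, "wy": -0.017, "wz": 0.014},
    {"tx": 0.08, "ty": 0.51, "tz": 0.84, "wx": -0.009, "wy": -0.017, "wz": 0.014},
    {"tx": 0.08, "ty": 0.51, "tz": 0.84, "wx": -0.009, "wy": -0.017, "wz": 0.014},
    {"tx": 0.08, "ty": 0.51, "tz": 0.84, "wx": -0.009, "wy": -0.017, "wz": 0.014},
    {"tx": 0.08, "ty": 0.51, "tz": 0.84, "wx": -0.009, "wy": -0.017, "wz": 0.014},
    {"tx": 0.08, "ty": 0.51, "tz": 0.84, "wx": -0.009, "wy": -0.017, "wz": 0.014},
    {"tx": 0.08, "ty": 0.51, "tz": 0.84, "wx": -0.009, "wy": -0.017, "wz": 0.014},
    {"tx": 0.08, "ty": 0.51, "tz": 0.84, "wx": -0.009, "wy": -0.017, "wz": 0.014},
    {"tx": 0, "ty": 0, "tz": 0, "wx": 0, "wy": 0, "wz": 0},
  ],
  gripper=5.2,
)

```text
time_s: 3.58
ee_pos: [562.8, -46.8, 156.1]
ee_rot: [-179.9, -40.0, 1.0]
force: [0.4, 0.7, -0.7]
gripper_width: 51.9
gripper_force: 0.0
```

```bash
python3 - <<'E'
from h import *
P,R=cur(); print(P,R[:,2],env.state()['qpos'].round(1),env.state()['time_s'])
rows(P,R,[652,-46.8,39],rot(1,40),8)
E
```

```text
[562.82183087 -46.83230987 156.08174373] [ 0.64270204  0.01348333 -0.76599758] [-10.3   7.3 128.   54.6   9.   27.1] 3.5833
8 x t(cm) [-0.09  0.02  1.84] w [-0. -0. -0.] |d|mm 18.4 deg 0.02
```

Emit:
move_arm(
  plan=[
    {"tx": 0, "ty": 0, "tz": 0, "wx": 0, "wy": 0.025, "wz": 0},
    {"tx": 0, "ty": 0, "tz": 0, "wx": 0, "wy": 0.025, "wz": 0},
    {"tx": 0, "ty": 0, "tz": 0, "wx": 0, "wy": 0.025, "wz": 0},
    {"tx": 0, "ty": 0, "tz": 0, "wx": 0, "wy": 0.025, "wz": 0},
    {"tx": 0, "ty": 0, "tz": 0, "wx": 0, "wy": 0.025, "wz": 0},
    {"tx": 0, "ty": 0, "tz": 0, "wx": 0, "wy": 0.025, "wz": 0},
    {"tx": 0, "ty": 0, "tz": 0, "wx": 0, "wy": 0.025, "wz": 0},
    {"tx": 0, "ty": 0, "tz": 0, "wx": 0, "wy": 0.025, "wz": 0},
    {"tx": 0, "ty": 0, "tz": 0, "wx": 0, "wy": 0.025, "wz": 0},
    {"tx": 0, "ty": 0, "tz": 0, "wx": 0, "wy": 0.025, "wz": 0},
    {"tx": 0, "ty": 0, "tz": 0, "wx": 0, "wy": 0.025, "wz": 0},
    {"tx": 0, "ty": 0, "tz": 0, "wx": 0, "wy": 0, "wz": 0},
  ],
)

```text
time_s: 4.58
ee_pos: [559.8, -43.1, 154.8]
ee_rot: [-179.0, -52.6, 0.6]
force: [-0.7, -0.2, -0.6]
gripper_width: 51.9
gripper_force: 0.0
```

```bash
cat >> h.py <<'E'
def info():
    s=env.state(); print(s['ee_pos'].round(1),s['ee_rot'].round(1),s['qpos'].round(1),round(s['time_s'],2))
E
python3 - <<'E'
from h import *
info();P,R=cur()
T=rot(1,56); G=np.array([641,-46.8,53])+19*T[:,2]; print(G)
B=G-80*T[:,2]
rows(P,R,B,T,6); rows(B,T,G,T,6)
E
```

```text
[559.8 -43.1 154.8] [-179.   -52.6    0.6] [-12.2   9.3 138.3 149.2  22.2 -69. ] 4.58
[656.74931482 -46.52509469  42.37533483]
6 x t(cm) [-0.61  0.1   1.07] w [-0.002  0.01  -0.001] |d|mm 12.4 deg 0.59
6 x t(cm) [-0.    0.    1.33] w [0. 0. 0.] |d|mm 13.3 deg 0.0
```

Emit:
move_arm(
  plan=[
    {"tx": -0.61, "ty": 0.1, "tz": 1.07, "wx": -0.002, "wy": 0.01, "wz": 0},
    {"tx": -0.61, "ty": 0.1, "tz": 1.07, "wx": -0.002, "wy": 0.01, "wz": 0},
    {"tx": -0.61, "ty": 0.1, "tz": 1.07, "wx": -0.002, "wy": 0.01, "wz": 0},
    {"tx": -0.61, "ty": 0.1, "tz": 1.07, "wx": -0.002, "wy": 0.01, "wz": 0},
    {"tx": -0.61, "ty": 0.1, "tz": 1.07, "wx": -0.002, "wy": 0.01, "wz": 0},
    {"tx": -0.61, "ty": 0.1, "tz": 1.07, "wx": -0.002, "wy": 0.01, "wz": 0},
    {"tx": 0, "ty": 0, "tz": 0, "wx": 0, "wy": 0, "wz": 0},
    {"tx": 0, "ty": 0, "tz": 0, "wx": 0, "wy": 0, "wz": 0},
  ],
)

```text
time_s: 5.25
ee_pos: [591.6, -47.9, 87.8]
ee_rot: [-179.5, -56.0, 0.5]
force: [-0.2, -0.5, -0.1]
gripper_width: 51.9
gripper_force: 0.0
```

```bash
python3 - <<'E'
from h import *
info();P,R=cur()
T=rot(1,56); G=np.array([641,-46.8,53])+19*T[:,2]
rows(P,R,G,T,8)
import pickle
f=grab('wrist'); pickle.dump(f,open('f2.pkl','wb'))
cv2.imwrite('pics/w3.png',cv2.resize(f['color'][:,:,::-1],(800,600),interpolation=2))
E
```

```text
[591.6 -47.9  87.8] [-179.5  -56.     0.5] [-11.7  23.1 141.7 164.   41.3 -84.7] 5.25
8 x t(cm) [-0.02 -0.    0.99] w [-0.    -0.    -0.001] |d|mm 9.9 deg 0.04
```

View pics/w3.png

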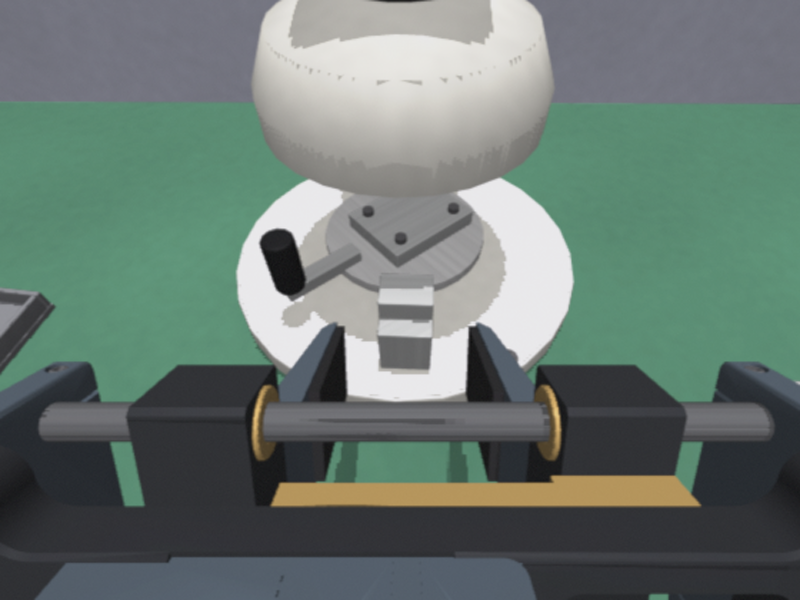

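The insert at (405,320) is centred between the fingers at (345) and (470), with the knob and pointer clear of the path. Going in.

Emit:
move_arm(
  plan=[
    {"tx": -0.02, "ty": 0, "tz": 0.99, "wx": 0, "wy": 0, "wz": 0},
    {"tx": -0.02, "ty": 0, "tz": 0.99, "wx": 0, "wy": 0, "wz": 0},
    {"tx": -0.02, "ty": 0, "tz": 0.99, "wx": 0, "wy": 0, "wz": 0},
    {"tx": -0.02, "ty": 0, "tz": 0.99, "wx": 0, "wy": 0, "wz": 0},
    {"tx": -0.02, "ty": 0, "tz": 0.99, "wx": 0, "wy": 0, "wz": 0},
    {"tx": -0.02, "ty": 0, "tz": 0.99, "wx": 0, "wy": 0, "wz": 0},
    {"tx": -0.02, "ty": 0, "tz": 0.99, "wx": 0, "wy": 0, "wz": 0},
    {"tx": -0.02, "ty": 0, "tz": 0.99, "wx": 0, "wy": 0, "wz": 0},
    {"tx": 0, "ty": 0, "tz": 0, "wx": 0, "wy": 0, "wz": 0},
    {"tx": 0, "ty": 0, "tz": 0, "wx": 0, "wy": 0, "wz": 0},
  ],
)

```text
time_s: 6.13
ee_pos: [656.4, -47.4, 41.9]
ee_rot: [-179.6, -56.0, 0.4]
force: [-0.6, 0.4, 0.7]
gripper_width: 52.3
gripper_force: 0.0
```

Emit:
move_arm(
  plan=[
    {"tx": 0, "ty": 0, "tz": 0, "wx": 0, "wy": 0, "wz": 0},
    {"tx": 0, "ty": 0, "tz": 0, "wx": 0, "wy": 0, "wz": 0},
    {"tx": 0, "ty": 0, "tz": 0, "wx": 0, "wy": 0, "wz": 0},
    {"tx": 0, "ty": 0, "tz": 0, "wx": 0, "wy": 0, "wz": 0},
    {"tx": 0, "ty": 0, "tz": 0, "wx": 0, "wy": 0, "wz": 0},
    {"tx": 0, "ty": 0, "tz": 0, "wx": 0, "wy": 0, "wz": 0},
    {"tx": 0, "ty": 0, "tz": 0, "wx": 0, "wy": 0, "wz": 0},
    {"tx": 0, "ty": 0, "tz": 0, "wx": 0, "wy": 0, "wz": 0},
  ],
  gripper=2.4,
  force=35,
)

```text
time_s: 6.8
ee_pos: [655.8, -47.3, 42.8]
ee_rot: [-179.6, -56.1, 0.4]
force: [-5.3, 0.9, 5.0]
gripper_width: 29.6
gripper_force: 34.8
```

Gripped at 29.6 mm. Next I'll plan the lift, the back-out and the swing to the tray.

```bash
python3 - <<'E'
from h import *
info();P,R=cur()
Aa=P+[0,0,25]; B=[590,-47,120]; C=[611,288.6,100]; T=rot(25,56); R0=rot(.4,56)
rows(P,R,Aa,R,4); rows(Aa,R,B,R0,4); rows(np.array(B),R0,C,T,14)
E
```

```text
[655.8 -47.3  42.8] [-179.6  -56.1    0.4] [ -9.6  32.  135.3 167.4  43.6 -86.4] 6.8
4 x t(cm) [ 0.52 -0.   -0.35] w [0. 0. 0.] |d|mm 6.2 deg 0.0
4 x t(cm) [ 0.16 -0.03 -2.09] w [-0.002 -0.     0.   ] |d|mm 21.0 deg 0.11
14 x t(cm) [ 0.24 -2.33  0.61] w [ 0.025  0.    -0.017] |d|mm 24.2 deg 1.76
```

Emit:
move_arm(
  plan=[
    {"tx": 0.52, "ty": 0, "tz": -0.35, "wx": 0, "wy": 0, "wz": 0},
    {"tx": 0.52, "ty": 0, "tz": -0.35, "wx": 0, "wy": 0, "wz": 0},
    {"tx": 0.52, "ty": 0, "tz": -0.35, "wx": 0, "wy": 0, "wz": 0},
    {"tx": 0.52, "ty": 0, "tz": -0.35, "wx": 0, "wy": 0, "wz": 0},
    {"tx": 0.16, "ty": 0, "tz": -1.05, "wx": 0, "wy": 0, "wz": 0},
    {"tx": 0.16, "ty": 0, "tz": -2.1, "wx": 0, "wy": 0, "wz": 0},
    {"tx": 0.16, "ty": 0, "tz": -2.1, "wx": 0, "wy": 0, "wz": 0},
    {"tx": 0.16, "ty": 0, "tz": -2.1, "wx": 0, "wy": 0, "wz": 0},
    {"tx": 0, "ty": 0, "tz": -1.05, "wx": 0, "wy": 0, "wz": 0},
    {"tx": 0, "ty": 0, "tz": 0, "wx": 0, "wy": 0, "wz": 0},
  ],
)

```text
time_s: 7.63
ee_pos: [587.9, -48.7, 121.0]
ee_rot: [-179.6, -56.1, 0.4]
force: [-0.9, -0.4, -4.9]
gripper_width: 29.7
gripper_force: 34.8
```

Emit:
move_arm(
  plan=[
    {"tx": 0.12, "ty": -1.2, "tz": 0.3, "wx": 0.013, "wy": 0, "wz": -0.009},
    {"tx": 0.24, "ty": -2.33, "tz": 0.61, "wx": 0.025, "wy": 0, "wz": -0.017},
    {"tx": 0.24, "ty": -2.33, "tz": 0.61, "wx": 0.025, "wy": 0, "wz": -0.017},
    {"tx": 0.24, "ty": -2.33, "tz": 0.61, "wx": 0.025, "wy": 0, "wz": -0.017},
    {"tx": 0.24, "ty": -2.33, "tz": 0.61, "wx": 0.025, "wy": 0, "wz": -0.017},
    {"tx": 0.24, "ty": -2.33, "tz": 0.61, "wx": 0.025, "wy": 0, "wz": -0.017},
    {"tx": 0.24, "ty": -2.33, "tz": 0.61, "wx": 0.025, "wy": 0, "wz": -0.017},
    {"tx": 0.24, "ty": -2.33, "tz": 0.61, "wx": 0.025, "wy": 0, "wz": -0.017},
    {"tx": 0.24, "ty": -2.33, "tz": 0.61, "wx": 0.025, "wy": 0, "wz": -0.017},
    {"tx": 0.24, "ty": -2.33, "tz": 0.61, "wx": 0.025, "wy": 0, "wz": -0.017},
    {"tx": 0.24, "ty": -2.33, "tz": 0.61, "wx": 0.025, "wy": 0, "wz": -0.017},
    {"tx": 0.24, "ty": -2.33, "tz": 0.61, "wx": 0.025, "wy": 0, "wz": -0.017},
  ],
)

```text
time_s: 8.63
ee_pos: [616.6, 228.4, 103.7]
ee_rot: [-179.8, -56.1, 20.6]
force: [-0.5, 0.6, -4.5]
gripper_width: 30.0
gripper_force: 34.8
```

```bash
python3 - <<'E'
from h import *
info();P,R=cur()
rows(P,R,[611,288.6,80],rot(25,56),4)
E
```

```text
[616.6 228.4 103.7] [-179.8  -56.1   20.6] [ 18.2  23.4 133.  175.9  32.6 -87.9] 8.63
4 x t(cm) [-0.25 -1.44  0.7 ] w [ 0.015 -0.    -0.011] |d|mm 16.2 deg 1.05
```

Emit:
move_arm(
  plan=[
    {"tx": 0, "ty": 0, "tz": 0, "wx": 0, "wy": 0, "wz": 0},
    {"tx": 0, "ty": 0, "tz": 0, "wx": 0, "wy": 0, "wz": 0},
    {"tx": -0.25, "ty": -1.44, "tz": 0.7, "wx": 0.015, "wy": 0, "wz": -0.011},
    {"tx": -0.25, "ty": -1.44, "tz": 0.7, "wx": 0.015, "wy": 0, "wz": -0.011},
    {"tx": -0.25, "ty": -1.44, "tz": 0.7, "wx": 0.015, "wy": 0, "wz": -0.011},
    {"tx": 0, "ty": 0, "tz": 0, "wx": 0, "wy": 0, "wz": 0},
    {"tx": 0, "ty": 0, "tz": 0, "wx": 0, "wy": 0, "wz": 0},
  ],
)

```text
time_s: 9.22
ee_pos: [612.2, 272.6, 85.6]
ee_rot: [180.0, -56.0, 24.0]
force: [-0.2, -0.9, -4.4]
gripper_width: 29.9
gripper_force: 34.8
```

```bash
python3 - <<'E'
from h import *
import pickle
info();P,R=cur()
rows(P,R,[611,288.6,60],rot(25,56),4)
rows(np.array([611,288.6,60]),rot(25,56),[611,288.6,30],rot(25,56),4)
f=grab('wrist'); g=grab('scene'); pickle.dump((f,g),open('f3.pkl','wb'))
cv2.imwrite('pics/w4.png',np.hstack([cv2.resize(f['color'][:,:,::-1],(400,300),interpolation=2),cv2.resize(g['color'][150:300,200:400,::-1],(400,300),interpolation=2)]))
E
```

```text
[612.2 272.6  85.6] [180. -56.  24.] [ 22.4  26.4 132.2 177.7  34.6 -89. ] 9.22
4 x t(cm) [-0.45 -0.38  0.47] w [ 0.004 -0.    -0.003] |d|mm 7.6 deg 0.26
4 x t(cm) [-0.62  0.    0.42] w [0. 0. 0.] |d|mm 7.5 deg 0.0
```

View pics/w4.png

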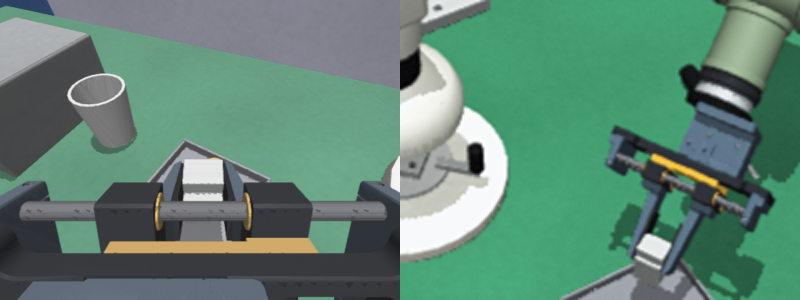

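The insert is held level over the tray, the bush is beyond it at (213,158) and the pot is clear. Descending.

Emit:
move_arm(
  plan=[
    {"tx": -0.45, "ty": -0.38, "tz": 0.47, "wx": 0.004, "wy": 0, "wz": -0.003},
    {"tx": -0.45, "ty": -0.38, "tz": 0.47, "wx": 0.004, "wy": 0, "wz": -0.003},
    {"tx": -0.45, "ty": -0.38, "tz": 0.47, "wx": 0.004, "wy": 0, "wz": -0.003},
    {"tx": -0.45, "ty": -0.38, "tz": 0.47, "wx": 0.004, "wy": 0, "wz": -0.003},
    {"tx": -0.62, "ty": 0, "tz": 0.42, "wx": 0, "wy": 0, "wz": 0},
    {"tx": -0.62, "ty": 0, "tz": 0.42, "wx": 0, "wy": 0, "wz": 0},
    {"tx": -0.62, "ty": 0, "tz": 0.42, "wx": 0, "wy": 0, "wz": 0},
    {"tx": -0.31, "ty": 0, "tz": 0.21, "wx": 0, "wy": 0, "wz": 0},
    {"tx": -0.16, "ty": 0, "tz": 0.1, "wx": 0, "wy": 0, "wz": 0},
    {"tx": 0, "ty": 0, "tz": 0, "wx": 0, "wy": 0, "wz": 0},
    {"tx": 0, "ty": 0, "tz": 0, "wx": 0, "wy": 0, "wz": 0},
  ],
)

```text
time_s: 10.23
ee_pos: [611.5, 288.1, 33.1]
ee_rot: [179.9, -56.1, 25.2]
force: [0.2, -0.4, -4.4]
gripper_width: 29.8
gripper_force: 34.8
```

Emit:
move_arm(
  plan=[
    {"tx": -0.08, "ty": 0, "tz": 0.055, "wx": 0, "wy": 0, "wz": 0},
    {"tx": -0.08, "ty": 0, "tz": 0.055, "wx": 0, "wy": 0, "wz": 0},
    {"tx": -0.08, "ty": 0, "tz": 0.055, "wx": 0, "wy": 0, "wz": 0},
    {"tx": -0.08, "ty": 0, "tz": 0.055, "wx": 0, "wy": 0, "wz": 0},
    {"tx": -0.08, "ty": 0, "tz": 0.055, "wx": 0, "wy": 0, "wz": 0},
    {"tx": 0, "ty": 0, "tz": 0, "wx": 0, "wy": 0, "wz": 0},
    {"tx": 0, "ty": 0, "tz": 0, "wx": 0, "wy": 0, "wz": 0},
  ],
)

```text
time_s: 10.82
ee_pos: [611.4, 288.2, 28.2]
ee_rot: [179.9, -56.1, 25.2]
force: [-0.3, 0.4, -4.5]
gripper_width: 29.6
gripper_force: 34.8
```

Emit:
move_arm(
  plan=[
    {"tx": -0.08, "ty": 0, "tz": 0.055, "wx": 0, "wy": 0, "wz": 0},
    {"tx": 0, "ty": 0, "tz": 0, "wx": 0, "wy": 0, "wz": 0},
    {"tx": 0, "ty": 0, "tz": 0, "wx": 0, "wy": 0, "wz": 0},
  ],
)

```text
time_s: 11.07
ee_pos: [611.4, 288.2, 27.2]
ee_rot: [179.9, -56.1, 25.2]
force: [-0.0, -0.6, -3.7]
gripper_width: 29.8
gripper_force: 34.8
```

Contact is just beginning. One more small step down, then release.

Emit:
move_arm(
  plan=[
    {"tx": -0.06, "ty": 0, "tz": 0.04, "wx": 0, "wy": 0, "wz": 0},
    {"tx": 0, "ty": 0, "tz": 0, "wx": 0, "wy": 0, "wz": 0},
    {"tx": 0, "ty": 0, "tz": 0, "wx": 0, "wy": 0, "wz": 0},
  ],
)

```text
time_s: 11.32
ee_pos: [611.6, 288.3, 26.9]
ee_rot: [179.9, -56.2, 25.2]
force: [-1.2, -0.7, -2.2]
gripper_width: 29.8
gripper_force: 34.8
```

Emit:
move_arm(
  plan=[
    {"tx": 0, "ty": 0, "tz": 0, "wx": 0, "wy": 0, "wz": 0},
    {"tx": 0, "ty": 0, "tz": 0, "wx": 0, "wy": 0, "wz": 0},
    {"tx": 0, "ty": 0, "tz": 0, "wx": 0, "wy": 0, "wz": 0},
    {"tx": 0, "ty": 0, "tz": 0, "wx": 0, "wy": 0, "wz": 0},
    {"tx": 0, "ty": 0, "tz": 0, "wx": 0, "wy": 0, "wz": 0},
  ],
  gripper=5.2,
)

```text
time_s: 11.73
ee_pos: [611.8, 288.4, 27.0]
ee_rot: [179.9, -56.2, 25.2]
force: [0.2, -0.0, -0.6]
gripper_width: 51.8
gripper_force: 0.0
```

```bash
python3 - <<'E'
from h import *
P,R=cur()
Q=P-110*R[:,2]
rows(P,R,Q,R,6); rows(Q,R,[560,-60,160],rot(5,56),12)
E
```

```text
6 x t(cm) [ 0.    0.   -1.83] w [0. 0. 0.] |d|mm 18.3 deg 0.0
12 x t(cm) [ 0.24  2.57 -0.71] w [-0.024 -0.     0.016] |d|mm 26.7 deg 1.67
```

Emit:
move_arm(
  plan=[
    {"tx": 0, "ty": 0, "tz": -0.8, "wx": 0, "wy": 0, "wz": 0},
    {"tx": 0, "ty": 0, "tz": -1.7, "wx": 0, "wy": 0, "wz": 0},
    {"tx": 0, "ty": 0, "tz": -1.7, "wx": 0, "wy": 0, "wz": 0},
    {"tx": 0, "ty": 0, "tz": -1.7, "wx": 0, "wy": 0, "wz": 0},
    {"tx": 0, "ty": 0, "tz": -1.7, "wx": 0, "wy": 0, "wz": 0},
    {"tx": 0, "ty": 0, "tz": -1.7, "wx": 0, "wy": 0, "wz": 0},
    {"tx": 0, "ty": 0, "tz": -1.7, "wx": 0, "wy": 0, "wz": 0},
    {"tx": 0, "ty": 0, "tz": 0, "wx": 0, "wy": 0, "wz": 0},
  ],
)

```text
time_s: 12.4
ee_pos: [526.1, 248.4, 88.8]
ee_rot: [179.9, -56.1, 25.2]
force: [-0.8, 0.5, -0.5]
gripper_width: 52.2
gripper_force: 0.0
```

Emit:
move_arm(
  plan=[
    {"tx": 0.24, "ty": 2.57, "tz": -0.71, "wx": -0.024, "wy": 0, "wz": 0.016},
    {"tx": 0.24, "ty": 2.57, "tz": -0.71, "wx": -0.024, "wy": 0, "wz": 0.016},
    {"tx": 0.24, "ty": 2.57, "tz": -0.71, "wx": -0.024, "wy": 0, "wz": 0.016},
    {"tx": 0.24, "ty": 2.57, "tz": -0.71, "wx": -0.024, "wy": 0, "wz": 0.016},
    {"tx": 0.24, "ty": 2.57, "tz": -0.71, "wx": -0.024, "wy": 0, "wz": 0.016},
    {"tx": 0.24, "ty": 2.57, "tz": -0.71, "wx": -0.024, "wy": 0, "wz": 0.016},
    {"tx": 0.24, "ty": 2.57, "tz": -0.71, "wx": -0.024, "wy": 0, "wz": 0.016},
    {"tx": 0.24, "ty": 2.57, "tz": -0.71, "wx": -0.024, "wy": 0, "wz": 0.016},
    {"tx": 0.24, "ty": 2.57, "tz": -0.71, "wx": -0.024, "wy": 0, "wz": 0.016},
    {"tx": 0.24, "ty": 2.57, "tz": -0.71, "wx": -0.024, "wy": 0, "wz": 0.016},
    {"tx": 0.24, "ty": 2.57, "tz": -0.71, "wx": -0.024, "wy": 0, "wz": 0.016},
    {"tx": 0.24, "ty": 2.57, "tz": -0.71, "wx": -0.024, "wy": 0, "wz": 0.016},
  ],
  gripper=4,
)

```text
time_s: 13.4
ee_pos: [561.0, -61.7, 160.1]
ee_rot: [179.7, -56.2, 5.4]
force: [0.8, 0.3, 0.3]
gripper_width: 40.1
gripper_force: 0.0
```

Emit:
move_arm(
  plan=[
    {"tx": 0, "ty": 0, "tz": 0, "wx": 0, "wy": 0, "wz": 0},
    {"tx": 0, "ty": 0, "tz": 0, "wx": 0, "wy": 0, "wz": 0},
    {"tx": 0, "ty": 0, "tz": 0, "wx": 0, "wy": 0, "wz": 0},
  ],
)

```text
time_s: 13.65
ee_pos: [560.7, -60.1, 159.5]
ee_rot: [179.8, -56.1, 5.4]
force: [0.1, 0.5, 0.3]
gripper_width: 39.6
gripper_force: 0.0
```

```bash
python3 - <<'E'
from h import *
import pickle
info()
f=grab('wrist'); s=grab('scene'); pickle.dump((f,s),open('f4.pkl','wb'))
o=cv2.resize(f['color'][:300,:,::-1],(800,429),interpolation=2)
o=np.vstack([o,np.hstack([cv2.resize(s['color'][240:360,260:400,::-1],(196,168)),np.zeros((168,604,3),np.uint8)])])
cv2.imwrite('pics/w5.png',o)
E
```

```text
[560.7 -60.1 159.5] [179.8 -56.1   5.4] [-19.   10.8 139.6 138.5  30.8 -66.9] 13.65
```

View pics/w5.png

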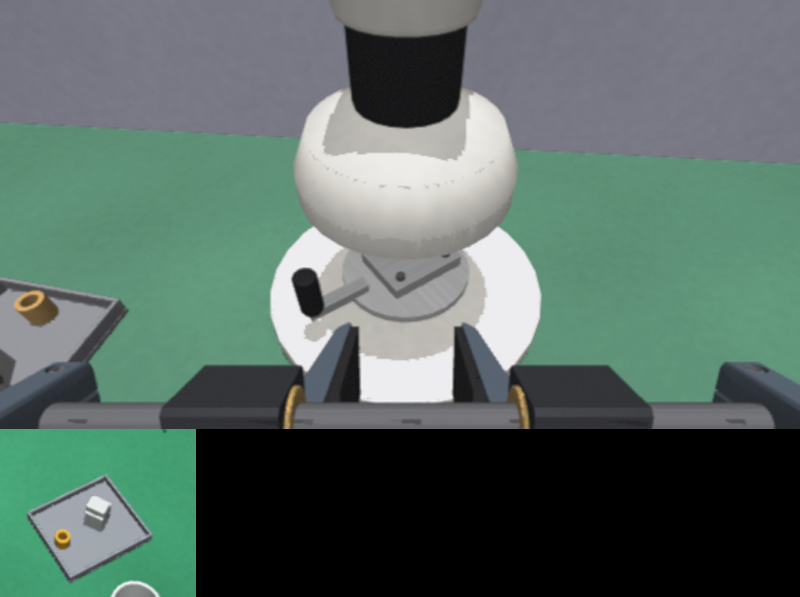

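The insert stands upright in the tray next to the bush, and the lever is unchanged with its knob top at (305,278). Now I'll refine the axis and the knob numerically.

```bash
cat >> h.py <<'E'
from scipy.optimize import least_squares
def axis(f):
    hsv=cv2.cvtColor(f['color'],cv2.COLOR_RGB2HSV)
    g=((hsv[:,:,1]>60)&(hsv[:,:,0]>50)&(hsv[:,:,0]<90)).astype(np.uint8)
    # pixels of the white base adjoining green, upper/lateral rim: subpixel not needed
    w=((hsv[:,:,1]<25)&(hsv[:,:,2]>190)).astype(np.uint8)
    e=w&cv2.dilate(g,np.ones((3,3),np.uint8)); v,u=np.nonzero(e)
    p=np.array([onz(f,a,b,20)[:2] for a,b in zip(u,v)]); k=np.hypot(*(p-[730,-44]).T)<140; p=p[k]
    r=least_squares(lambda q:np.hypot(*(p-q[:2]).T)-q[2],[730,-44,125],loss='cauchy',f_scale=1)
    d=np.hypot(*(p-r.x[:2]).T)-r.x[2]
    return r.x.round(1),int((abs(d)<1.5).sum()),len(d)
def dark(f,box,thr=60):
    u0,v0,u1,v1=box; c=f['color'][v0:v1,u0:u1].max(2); m=(c<thr).astype(np.uint8)
    n,l,s,ct=cv2.connectedComponentsWithStats(m); i=1+s[1:,4].argmax(); x,y,w,h,a=s[i]
    return x+u0,y+v0,w,h,a
E
python3 - <<'E'
from h import *
import pickle
f0=pickle.load(open('f0.pkl','rb')); f1=pickle.load(open('f1.pkl','rb')); f4,s4=pickle.load(open('f4.pkl','rb'))
for n,f in(('top',f0['top']),('f1',f1),('f4',f4)): print(n,axis(f))
# knob: in image the axis projected; centre of top cap and bottom; use tall blob
for n,f,b in(('f1',f1,(250,140,290,195)),('f4',f4,(195,180,235,230))):
    x,y,w,h,a=dark(f,b); print(n,x,y,w,h,a)
    for z in (70,76,86): print(z,proj(f,[668,24.5,z]))
r=[ray(f1,235+162/4.324,140+80/4.324),ray(f4,305*.7,278*.7)]
# rays meet
A=np.column_stack([r[0][1],-r[1][1]]); t=np.linalg.lstsq(A,r[1][0]-r[0][0],rcond=None)[0]
print(r[0][0]+t[0]*r[0][1], r[1][0]+t[1]*r[1][1], onz(f4,305*.7,278*.7,86))
E
```

```text
Traceback (most recent call last):
  File "h.py", line 37, in axis
    p=np.array([onz(f,a,b,20)[:2] for a,b in zip(u,v)]); k=np.hypot(*(p-[730,-44]).T)<140; p=p[k]
                                                                      ~^~~~~~~~~~
ValueError: operands could not be broadcast together with shapes (0,) (2,)
```

```bash
cat >> h.py <<'E'
def axis(f,vmin=180,R=125):
    hsv=cv2.cvtColor(f['color'],cv2.COLOR_RGB2HSV)
    w=((hsv[:,:,1]<40)&(hsv[:,:,2]>vmin)).astype(np.uint8)
    cs,_=cv2.findContours(w,0,cv2.CHAIN_APPROX_NONE); p=np.vstack(cs)[:,0]
    p=np.array([onz(f,a,b,20)[:2] for a,b in p]); k=abs(np.hypot(*(p-[730,-44]).T)-125)<12; p=p[k]
    r=least_squares(lambda q:np.hypot(*(p-q).T)-R,[730,-44],loss='cauchy',f_scale=1)
    d=np.hypot(*(p-r.x).T)-R
    return r.x.round(1),int((abs(d)<1.5).sum()),len(d)
E
python3 - <<'E'
from h import *
import pickle
f0=pickle.load(open('f0.pkl','rb')); f1=pickle.load(open('f1.pkl','rb')); f4,s4=pickle.load(open('f4.pkl','rb'))
for n,f in(('top',f0['top']),('f1',f1),('f4',f4),('scene',f0['scene'])): print(n,axis(f,200,124.5),axis(f,215,124))
for n,f,b in(('f1',f1,(250,140,290,195)),('f4',f4,(195,180,235,230))):
    x,y,w,h,a=dark(f,b); print(n,x,y,w,h,a,proj(f,[668,24.5,86]),proj(f,[668,24.5,46]))
r=[ray(f1,235+162/4.324,140+80/4.324),ray(f4,305*.7,278*.7)]
A=np.column_stack([r[0][1],-r[1][1]]); t=np.linalg.lstsq(A,r[1][0]-r[0][0],rcond=None)[0]
print(r[0][0]+t[0]*r[0][1], r[1][0]+t[1]*r[1][1], onz(f4,305*.7,278*.7,86))
E
```

```text
Traceback (most recent call last):
  File "h.py", line 48, in axis
    cs,_=cv2.findContours(w,0,cv2.CHAIN_APPROX_NONE); p=np.vstack(cs)[:,0]
                                                        ~~~~~~~~~^^^^
ValueError: need at least one array to concatenate
```

```bash
python3 - <<'E'
from h import *
import pickle
f0=pickle.load(open('f0.pkl','rb')); f1=pickle.load(open('f1.pkl','rb')); f4,s4=pickle.load(open('f4.pkl','rb'))
for n,f,v in(('top',f0['top'],150),('f1',f1,205),('f4',f4,205),('scene',f0['scene'],180)):
    try: print(n,axis(f,v,124.5))
    except Exception as e: print(n,e)
for n,f,b in(('f1',f1,(250,140,290,195)),('f4',f4,(195,180,235,230))):
    x,y,w,h,a=dark(f,b); print(n,x,y,w,h,a,proj(f,[668,24.5,86]),proj(f,[668,24.5,46]))
r=[ray(f1,235+162/4.324,140+80/4.324),ray(f4,305*.7,278*.7)]
A=np.column_stack([r[0][1],-r[1][1]]); t=np.linalg.lstsq(A,r[1][0]-r[0][0],rcond=None)[0]
print(r[0][0]+t[0]*r[0][1], r[1][0]+t[1]*r[1][1], onz(f4,305*.7,278*.7,86))
# pre-grasp for the knob
P,R=cur(); T=rot(-18,56); K=np.array([668,24.5,76.]); G=K+19*T[:,2]; B=G-80*T[:,2]
print('B',B,'G',G); rows(P,R,B,T,6); rows(B,T,G,T,8)
E
```

```text
top (array([729.8, -44.1]), 187, 214)
f1 (array([731. , -44.1]), 181, 335)
f4 (array([731.9, -44.7]), 163, 348)
scene (array([729.1, -45.3]), 129, 219)
f1 266 154 14 29 352 (np.float64(272.32841063960893), np.float64(158.3539255158858)) (np.float64(272.72748258122823), np.float64(177.91212193705033))
f4 205 188 21 34 490 (np.float64(212.18218164315977), np.float64(193.00446309497616)) (np.float64(218.5025604097614), np.float64(216.3844674638145))
[673.04727921  25.24822854  79.64832787] [672.07492063  25.38648522  78.86541864] [665.93309965  22.59224215  86.        ]
B [619.90384328  40.12738863 110.11076711] G [682.98077013  19.63245272  65.37533483]
6 x t(cm) [-0.19 -1.74  1.17] w [-0.056 -0.     0.038] |d|mm 21.1 deg 3.89
8 x t(cm) [-0.  0.  1.] w [0. 0. 0.] |d|mm 10.0 deg 0.0
```

Emit:
move_arm(
  plan=[
    {"tx": -0.19, "ty": -1.74, "tz": 1.17, "wx": -0.056, "wy": 0, "wz": 0.038},
    {"tx": -0.19, "ty": -1.74, "tz": 1.17, "wx": -0.056, "wy": 0, "wz": 0.038},
    {"tx": -0.19, "ty": -1.74, "tz": 1.17, "wx": -0.056, "wy": 0, "wz": 0.038},
    {"tx": -0.19, "ty": -1.74, "tz": 1.17, "wx": -0.056, "wy": 0, "wz": 0.038},
    {"tx": -0.19, "ty": -1.74, "tz": 1.17, "wx": -0.056, "wy": 0, "wz": 0.038},
    {"tx": -0.19, "ty": -1.74, "tz": 1.17, "wx": -0.056, "wy": 0, "wz": 0.038},
    {"tx": 0, "ty": 0, "tz": 0, "wx": 0, "wy": 0, "wz": 0},
    {"tx": 0, "ty": 0, "tz": 0, "wx": 0, "wy": 0, "wz": 0},
    {"tx": 0, "ty": 0, "tz": 0, "wx": 0, "wy": 0, "wz": 0},
  ],
  gripper=4,
  force=8,
)

```text
time_s: 14.5
ee_pos: [600.0, 3.2, 136.4]
ee_rot: [-179.2, -57.2, -9.1]
force: [0.3, 0.2, -1.0]
gripper_width: 40.0
gripper_force: 0.0
```

```bash
python3 - <<'E'
from h import *
info(); P,R=cur(); T=rot(-18,56); K=np.array([668,24.5,76.]); G=K+19*T[:,2]
rows(P,R,G,T,8)
f=grab('wrist'); print(proj(f,[668,24.5,86]),proj(f,[668,24.5,66]))
print(dark(f,(200,120,360,230),45))
E
```

```text
[600.    3.2 136.4] [-179.2  -57.2   -9.1] [   5.6   16.8  138.3  201.3   33.4 -100. ] 14.5
8 x t(cm) [-0.21 -0.42  1.3 ] w [-0.018 -0.003  0.011] |d|mm 13.8 deg 1.21
(np.float64(248.75412569968591), np.float64(220.01898217059582)) (np.float64(250.82135810902588), np.float64(233.2563896707731))
(np.int32(240), np.int32(214), np.int32(20), np.int32(16), np.int32(213))
```

```bash
python3 - <<'E'
from h import *
P,R=cur(); T=rot(-18,56); K=np.array([668,24.5,76.]); G=K+19*T[:,2]
rows(P,R,G-70*T[:,2],T,9)
E
```

```text
9 x t(cm) [-0.18 -0.45  0.38] w [-0.016 -0.002  0.009] |d|mm 6.1 deg 1.07
```

Emit:
move_arm(
  plan=[
    {"tx": -0.18, "ty": -0.45, "tz": 0.38, "wx": -0.016, "wy": -0.002, "wz": 0.009},
    {"tx": -0.18, "ty": -0.45, "tz": 0.38, "wx": -0.016, "wy": -0.002, "wz": 0.009},
    {"tx": -0.18, "ty": -0.45, "tz": 0.38, "wx": -0.016, "wy": -0.002, "wz": 0.009},
    {"tx": -0.18, "ty": -0.45, "tz": 0.38, "wx": -0.016, "wy": -0.002, "wz": 0.009},
    {"tx": -0.18, "ty": -0.45, "tz": 0.38, "wx": -0.016, "wy": -0.002, "wz": 0.009},
    {"tx": -0.18, "ty": -0.45, "tz": 0.38, "wx": -0.016, "wy": -0.002, "wz": 0.009},
    {"tx": -0.18, "ty": -0.45, "tz": 0.38, "wx": -0.016, "wy": -0.002, "wz": 0.009},
    {"tx": -0.18, "ty": -0.45, "tz": 0.38, "wx": -0.016, "wy": -0.002, "wz": 0.009},
    {"tx": -0.18, "ty": -0.45, "tz": 0.38, "wx": -0.016, "wy": -0.002, "wz": 0.009},
    {"tx": 0, "ty": 0, "tz": 0, "wx": 0, "wy": 0, "wz": 0},
    {"tx": 0, "ty": 0, "tz": 0, "wx": 0, "wy": 0, "wz": 0},
  ],
)

```text
time_s: 15.47
ee_pos: [628.6, 36.8, 104.8]
ee_rot: [179.7, -56.2, -17.7]
force: [-0.6, -1.0, 0.0]
gripper_width: 40.2
gripper_force: 0.0
```

```bash
python3 - <<'E'
from h import *
info(); P,R=cur(); T=rot(-18,56); K=np.array([668,24.5,76.]); G=K+19*T[:,2]
rows(P,R,G,T,8)
f=grab('wrist'); print(proj(f,[668,24.5,86]),proj(f,[668,24.5,66]),dark(f,(200,120,360,230),45))
E
```

```text
[628.6  36.8 104.8] [179.7 -56.2 -17.7] [  17.1   23.6  132.4  230.6   38.3 -112.5] 15.47
8 x t(cm) [-0.01 -0.01  0.87] w [ 0. -0.  0.] |d|mm 8.7 deg 0.04
(np.float64(282.7415011746109), np.float64(217.10134888447834)) (np.float64(282.7446401643572), np.float64(232.33062149202885)) (np.int32(270), np.int32(209), np.int32(24), np.int32(21), np.int32(406))
```

Emit:
move_arm(
  plan=[
    {"tx": 0, "ty": 0, "tz": 0.87, "wx": 0, "wy": 0, "wz": 0},
    {"tx": 0, "ty": 0, "tz": 0.87, "wx": 0, "wy": 0, "wz": 0},
    {"tx": 0, "ty": 0, "tz": 0.87, "wx": 0, "wy": 0, "wz": 0},
    {"tx": 0, "ty": 0, "tz": 0.87, "wx": 0, "wy": 0, "wz": 0},
    {"tx": 0, "ty": 0, "tz": 0.87, "wx": 0, "wy": 0, "wz": 0},
    {"tx": 0, "ty": 0, "tz": 0.87, "wx": 0, "wy": 0, "wz": 0},
    {"tx": 0, "ty": 0, "tz": 0.87, "wx": 0, "wy": 0, "wz": 0},
    {"tx": 0, "ty": 0, "tz": 0.87, "wx": 0, "wy": 0, "wz": 0},
    {"tx": 0, "ty": 0, "tz": 0, "wx": 0, "wy": 0, "wz": 0},
    {"tx": 0, "ty": 0, "tz": 0, "wx": 0, "wy": 0, "wz": 0},
  ],
)

```text
time_s: 16.35
ee_pos: [683.8, 19.5, 65.3]
ee_rot: [179.6, -56.2, -17.7]
force: [0.5, 1.0, -0.1]
gripper_width: 39.9
gripper_force: 0.0
```

Emit:
move_arm(
  plan=[
    {"tx": 0, "ty": 0, "tz": 0, "wx": 0, "wy": 0, "wz": 0},
    {"tx": 0, "ty": 0, "tz": 0, "wx": 0, "wy": 0, "wz": 0},
    {"tx": 0, "ty": 0, "tz": 0, "wx": 0, "wy": 0, "wz": 0},
    {"tx": 0, "ty": 0, "tz": 0, "wx": 0, "wy": 0, "wz": 0},
    {"tx": 0, "ty": 0, "tz": 0, "wx": 0, "wy": 0, "wz": 0},
    {"tx": 0, "ty": 0, "tz": 0, "wx": 0, "wy": 0, "wz": 0},
  ],
  gripper=1.5,
  force=8,
)

```text
time_s: 16.85
ee_pos: [683.5, 20.4, 66.1]
ee_rot: [179.7, -56.2, -17.6]
force: [-3.5, 3.9, 2.0]
gripper_width: 20.5
gripper_force: 8.0
```

```bash
python3 - <<'E'
from h import *
info(); P,R=cur(); g=P-19*R[:,2]; print('grasp',g)
A=np.array([730.3,-44.4]); q=A-g[:2]; r=np.hypot(*q); print(r,np.degrees(np.arctan2(q[1],q[0])))
E
```

```text
[683.5  20.4  66.1] [179.7 -56.2 -17.6] [  12.8   30.6  127.8  222.9   38.7 -107.8] 16.85
grasp [668.46956499  25.28765602  76.63257196]
93.1631477320438 -48.41893003131918
```

```bash
cat >> h.py <<'E'
A=np.array([730.3,-44.4])
def at(th,phi,r=92.5,z=76.5):
    t=np.radians(th); T=rot(phi,56); return np.array([*(A-r*np.array([np.cos(t),np.sin(t)])),z])+19*T[:,2],T
def arc(segs,n):
    P,R=cur()
    for th,phi in segs:
        P1,R1=at(th,phi); rows(P,R,P1,R1,n); P,R=P1,R1
E
python3 - <<'E'
from h import *
arc([(-28.8,-9.5),(-9.1,-1.3)],6)
E
```

```text
6 x t(cm) [-0.12  0.45 -0.17] w [ 0.021 -0.001 -0.013] |d|mm 4.9 deg 1.4
6 x t(cm) [-0.07  0.48 -0.1 ] w [ 0.02   0.    -0.013] |d|mm 4.9 deg 1.37
```

Emit:
move_arm(
  plan=[
    {"tx": -0.12, "ty": 0.45, "tz": -0.17, "wx": 0.021, "wy": 0, "wz": -0.013},
    {"tx": -0.12, "ty": 0.45, "tz": -0.17, "wx": 0.021, "wy": 0, "wz": -0.013},
    {"tx": -0.12, "ty": 0.45, "tz": -0.17, "wx": 0.021, "wy": 0, "wz": -0.013},
    {"tx": -0.12, "ty": 0.45, "tz": -0.17, "wx": 0.021, "wy": 0, "wz": -0.013},
    {"tx": -0.12, "ty": 0.45, "tz": -0.17, "wx": 0.021, "wy": 0, "wz": -0.013},
    {"tx": -0.12, "ty": 0.45, "tz": -0.17, "wx": 0.021, "wy": 0, "wz": -0.013},
  ],
)

```text
time_s: 17.35
ee_pos: [664.5, -1.7, 65.8]
ee_rot: [-179.9, -56.2, -9.3]
force: [-1.6, 4.7, 3.0]
gripper_width: 19.6
gripper_force: 8.0
```

```bash
cat >> h.py <<'E'
def kn():
    info(); P,R=cur(); g=P-19*R[:,2]; q=A-g[:2]
    print('grasp',g.round(1),'r',np.hypot(*q).round(1),'th',np.degrees(np.arctan2(q[1],q[0])).round(2),'F',env.state()['force'].round(1))
E
python3 - <<'E'
from h import *
kn(); arc([(-9.1,-1.3),(10.5,7)],6)
E
```

```text
[664.5  -1.7  65.8] [-179.9  -56.2   -9.3] [  4.6  29.1 133.1 198.2  39.1 -96.5] 17.35
grasp [648.9   0.8  76.4] r 93.1 th -29.06 F [-1.6  4.7  3. ]
6 x t(cm) [-0.06  0.49 -0.09] w [ 0.019 -0.001 -0.013] |d|mm 5.0 deg 1.31
6 x t(cm) [-0.01  0.49 -0.01] w [ 0.02  -0.    -0.014] |d|mm 4.9 deg 1.38
```

Tracking well.

Emit:
move_arm(
  plan=[
    {"tx": -0.06, "ty": 0.49, "tz": -0.09, "wx": 0.019, "wy": 0, "wz": -0.013},
    {"tx": -0.06, "ty": 0.49, "tz": -0.09, "wx": 0.019, "wy": 0, "wz": -0.013},
    {"tx": -0.06, "ty": 0.49, "tz": -0.09, "wx": 0.019, "wy": 0, "wz": -0.013},
    {"tx": -0.06, "ty": 0.49, "tz": -0.09, "wx": 0.019, "wy": 0, "wz": -0.013},
    {"tx": -0.06, "ty": 0.49, "tz": -0.09, "wx": 0.019, "wy": 0, "wz": -0.013},
    {"tx": -0.06, "ty": 0.49, "tz": -0.09, "wx": 0.019, "wy": 0, "wz": -0.013},
    {"tx": -0.01, "ty": 0.49, "tz": -0.01, "wx": 0.02, "wy": 0, "wz": -0.014},
    {"tx": -0.01, "ty": 0.49, "tz": -0.01, "wx": 0.02, "wy": 0, "wz": -0.014},
    {"tx": -0.01, "ty": 0.49, "tz": -0.01, "wx": 0.02, "wy": 0, "wz": -0.014},
    {"tx": -0.01, "ty": 0.49, "tz": -0.01, "wx": 0.02, "wy": 0, "wz": -0.014},
    {"tx": -0.01, "ty": 0.49, "tz": -0.01, "wx": 0.02, "wy": 0, "wz": -0.014},
    {"tx": -0.01, "ty": 0.49, "tz": -0.01, "wx": 0.02, "wy": 0, "wz": -0.014},
  ],
)

```text
time_s: 18.35
ee_pos: [654.9, -60.4, 65.5]
ee_rot: [179.7, -56.2, 7.2]
force: [1.3, 2.5, -0.1]
gripper_width: 19.9
gripper_force: 8.0
```

```bash
python3 - <<'E'
from h import *
kn(); arc([(30.3,15)],6); arc([(26.8,14)],5)
E
```

```text
[654.9 -60.4  65.5] [179.7 -56.2   7.2] [-15.6  29.1 133.4 150.5  40.4 -79.9] 18.35
grasp [639.2 -62.3  76.1] r 92.8 th 11.1 F [ 1.3  2.5 -0.1]
6 x t(cm) [0.06 0.47 0.08] w [ 0.02  -0.001 -0.013] |d|mm 4.8 deg 1.33
5 x t(cm) [0.05 0.46 0.07] w [ 0.021 -0.001 -0.013] |d|mm 4.7 deg 1.4
```

Emit:
move_arm(
  plan=[
    {"tx": 0.06, "ty": 0.47, "tz": 0.08, "wx": 0.02, "wy": 0, "wz": -0.013},
    {"tx": 0.06, "ty": 0.47, "tz": 0.08, "wx": 0.02, "wy": 0, "wz": -0.013},
    {"tx": 0.06, "ty": 0.47, "tz": 0.08, "wx": 0.02, "wy": 0, "wz": -0.013},
    {"tx": 0.06, "ty": 0.47, "tz": 0.08, "wx": 0.02, "wy": 0, "wz": -0.013},
    {"tx": 0.06, "ty": 0.47, "tz": 0.08, "wx": 0.02, "wy": 0, "wz": -0.013},
    {"tx": 0.06, "ty": 0.43, "tz": 0.08, "wx": 0.02, "wy": 0, "wz": -0.013},
    {"tx": 0, "ty": 0, "tz": 0, "wx": 0, "wy": 0, "wz": 0},
    {"tx": 0, "ty": 0, "tz": 0, "wx": 0, "wy": 0, "wz": 0},
    {"tx": 0, "ty": 0, "tz": 0, "wx": 0, "wy": 0, "wz": 0},
  ],
)

```text
time_s: 19.1
ee_pos: [665.9, -87.9, 65.5]
ee_rot: [180.0, -56.1, 14.9]
force: [-2.3, -3.4, -0.1]
gripper_width: 19.7
gripper_force: 8.0
```

```bash
python3 - <<'E'
from h import *
kn(); P,R=cur(); P1,R1=at(30.3,15); rows(P,R,P1,R1,1)
E
```

```text
[665.9 -87.9  65.5] [180.  -56.1  14.9] [-23.4  30.5 128.4 128.3  41.  -70. ] 19.1
grasp [650.7 -91.9  76.1] r 92.7 th 30.84 F [-2.3 -3.4 -0.1]
1 x t(cm) [ 0.03 -0.09 -0.02] w [ 0.002 -0.002 -0.001] |d|mm 1.0 deg 0.19
```

Emit:
move_arm(
  plan=[
    {"tx": 0, "ty": 0, "tz": 0, "wx": 0, "wy": 0, "wz": 0},
    {"tx": 0, "ty": 0, "tz": 0, "wx": 0, "wy": 0, "wz": 0},
    {"tx": 0, "ty": 0, "tz": 0, "wx": 0, "wy": 0, "wz": 0},
    {"tx": 0, "ty": 0, "tz": 0, "wx": 0, "wy": 0, "wz": 0},
  ],
  gripper=4.5,
)

```text
time_s: 19.43
ee_pos: [666.3, -87.0, 66.1]
ee_rot: [179.9, -56.2, 15.1]
force: [0.9, 0.6, -0.2]
gripper_width: 43.1
gripper_force: 0.0
```

Emit:
move_arm(
  plan=[
    {"tx": 0, "ty": 0, "tz": -0.8, "wx": 0, "wy": 0, "wz": 0},
    {"tx": 0, "ty": 0, "tz": -1.2, "wx": 0, "wy": 0, "wz": 0},
    {"tx": 0, "ty": 0, "tz": -1.2, "wx": 0, "wy": 0, "wz": 0},
    {"tx": 0, "ty": 0, "tz": -1.2, "wx": 0, "wy": 0, "wz": 0},
    {"tx": 0, "ty": 0, "tz": -1.2, "wx": 0, "wy": 0, "wz": 0},
    {"tx": 0, "ty": 0, "tz": -1.2, "wx": 0, "wy": 0, "wz": 0},
    {"tx": 0, "ty": 0, "tz": -1.2, "wx": 0, "wy": 0, "wz": 0},
    {"tx": 0, "ty": 0, "tz": -1.2, "wx": 0, "wy": 0, "wz": 0},
    {"tx": 0, "ty": 0, "tz": -1.2, "wx": 0, "wy": 0, "wz": 0},
    {"tx": 0, "ty": 0, "tz": 0, "wx": 0, "wy": 0, "wz": 0},
    {"tx": 0, "ty": 0, "tz": 0, "wx": 0, "wy": 0, "wz": 0},
  ],
)

```text
time_s: 20.35
ee_pos: [582.2, -110.1, 124.5]
ee_rot: [179.9, -56.2, 15.1]
force: [-0.2, 0.4, -0.9]
gripper_width: 45.2
gripper_force: 0.0
```

```bash
python3 - <<'E'
from h import *
import pickle
info(); f=grab('wrist'); pickle.dump(f,open('f6.pkl','wb')); t=grab('top')
pickle.dump(t,open('t6.pkl','wb'))
for n,p in(('axis',(730.3,-44.4,20)),('knobtop',(650.5,-91.1,86)),('tip',(643,-95,28)),('screw',(627,-105,36))): print(n,np.round(proj(f,p),1),np.round(proj(t,p),1))
E
```

```text
[ 582.2 -110.1  124.5] [179.9 -56.2  15.1] [-32.   19.9 134.1 113.7  41.5 -61.2] 20.35
axis [262.7 182.6] [299.1 150.5]
knobtop [282.4 203.5] [317.  173.5]
tip [284.4 247.5] [316.9 180.1]
screw [290.3 259.4] [320.7 185.2]
```

```bash
python3 - <<'E'
from h import *
import pickle
f=pickle.load(open('f6.pkl','rb'));t=pickle.load(open('t6.pkl','rb'))
a=cv2.resize(f['color'][165:290,220:340,::-1],(480,500),interpolation=cv2.INTER_CUBIC)
b=cv2.resize(t['color'][120:210,270:334,::-1],(320,450),interpolation=cv2.INTER_CUBIC)
cv2.imwrite('pics/fin.png',np.hstack([a,cv2.copyMakeBorder(b,0,50,0,0,0)]))
E
```

```text
(no output)
```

View pics/fin.png

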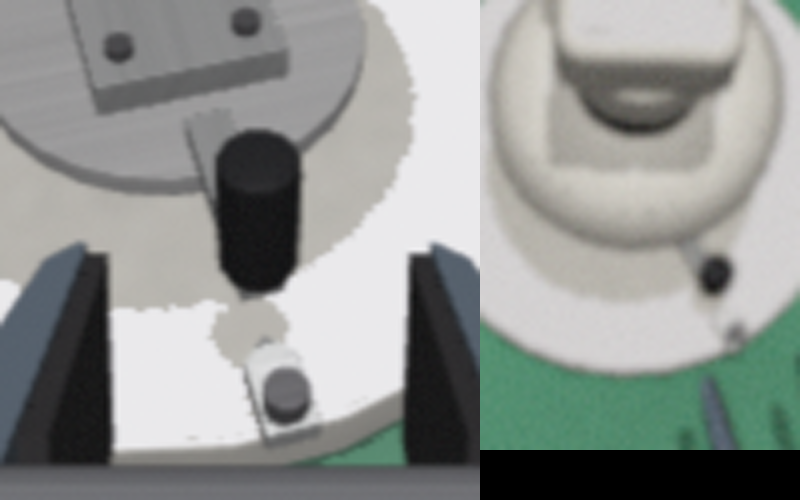

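The final view shows the knob top at (259,160), pointer tip at (264,345) and thumbscrew at (287,390) in the left crop; in the right crop, the knob is at (715,273) and the screw at (735,335). I'll compute both angles.

```bash
python3 - <<'E'
from h import *
import pickle
f=pickle.load(open('f6.pkl','rb'));t=pickle.load(open('t6.pkl','rb'))
def pr(n,F,u,v,z):
    p=onz(F,u,v,z)[:2]; o=[]
    for a in (A,A+[1.5,0],A+[-1.5,0],A+[0,1.5]):
        q=a-p; o.append((np.hypot(*q).round(1),np.degrees(np.arctan2(q[1],q[0])).round(1)))
    print(n,p.round(1),*o)
L=lambda u,v:(220+u/4,165+v/4)
pr('knob',f,*L(259,160),86); pr('knobbase',f,*L(257,272),46)
pr('tip',f,*L(264,345),28); pr('screw',f,*L(287,390),36)
pr('tknob',t,270+(715-480)/5,120+271/5,86); pr('tscrew',t,270+(736-480)/5,120+333/5,36)
hsv=f['color'].max(2)
pr('dark cap centroid',f,*L((217+300)/2,161),86)
E
```

```text
knob [649.4 -93.5] (np.float64(94.6), np.float64(31.3)) (np.float64(95.9), np.float64(30.8)) (np.float64(93.4), np.float64(31.7)) (np.float64(95.4), np.float64(32.0))
knobbase [647.8 -93.6] (np.float64(96.1), np.float64(30.8)) (np.float64(97.4), np.float64(30.3)) (np.float64(94.8), np.float64(31.3)) (np.float64(96.8), np.float64(31.6))
tip [639.2 -97.7] (np.float64(105.5), np.float64(30.3)) (np.float64(106.8), np.float64(29.9)) (np.float64(104.2), np.float64(30.7)) (np.float64(106.3), np.float64(31.0))
screw [ 624.2 -107.1] (np.float64(123.2), np.float64(30.6)) (np.float64(124.5), np.float64(30.2)) (np.float64(121.9), np.float64(30.9)) (np.float64(124.0), np.float64(31.2))
tknob [648.4 -91.1] (np.float64(94.2), np.float64(29.7)) (np.float64(95.6), np.float64(29.3)) (np.float64(92.9), np.float64(30.2)) (np.float64(95.0), np.float64(30.5))
tscrew [ 623.  -106.5] (np.float64(123.9), np.float64(30.0)) (np.float64(125.2), np.float64(29.7)) (np.float64(122.6), np.float64(30.4)) (np.float64(124.7), np.float64(30.6))
dark cap centroid [649.1 -93.5] (np.float64(94.9), np.float64(31.2)) (np.float64(96.2), np.float64(30.7)) (np.float64(93.6), np.float64(31.6)) (np.float64(95.7), np.float64(31.9))
```

```bash
python3 -c "
from h import *
info(); print(env.job_done())"
```

```text
[ 582.7 -109.8  123.8] [179.9 -56.2  15. ] [-32.   20.  134.1 113.7  41.5 -61.2] 20.45
the job is handed in; nothing more can be done
None
```

I stood the insert upright in the tray without moving the lever, then swung the lever to the pointer (measured within about 1°, about 30.8° against 30.4°), and handed the job in at 20.5 s with the gripper clear.

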